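# Put the masking tapes back on the tape rack by width

## Task

The four small rolls of masking tape are lying about the bench. Put them back on the wooden tape rack, one over each peg and lying flat on the board, in order of tape width: the narrowest on the peg beside the black cutter, the widest on the peg farthest from it. Leave the paint jar standing where it is.

Things in the scene. Friction and masses are not known exactly. Their poses are not given: they have to be found in the camera images.
- roll_12: Roll of beige masking tape, 12 mm wide: a ring lying flat with its bore upright, so it stands 12 mm high; 60 mm outside diameter, 32 mm bore with a cardboard core, about 22 g. Origin: on the bore's axis at the underside; z up along the axis; it looks the same from all round.
- roll_24: Roll of beige masking tape, 24 mm wide: a ring lying flat with its bore upright, so it stands 24 mm high; 60 mm outside diameter, 32 mm bore with a cardboard core, about 43 g. Origin: on the bore's axis at the underside; z up along the axis; it looks the same from all round.
- roll_36: Roll of beige masking tape, 36 mm wide: a ring lying flat with its bore upright, so it stands 36 mm high; 60 mm outside diameter, 32 mm bore with a cardboard core, about 65 g. Origin: on the bore's axis at the underside; z up along the axis; it looks the same from all round.
- roll_48: Roll of beige masking tape, 48 mm wide: a ring lying flat with its bore upright, so it stands 48 mm high; 60 mm outside diameter, 32 mm bore with a cardboard core, about 86 g. Origin: on the bore's axis at the underside; z up along the axis; it looks the same from all round.
- peg_a: One of four identical upright beech pegs of the tape rack, 14 mm diameter, 43 mm tall, with a domed top. The rack is a plywood board (90 x 470 mm, 16 mm thick) fixed flat on the bench; the pegs stand in one straight line along its middle, 85 mm apart. The letters do not tell the order along the rack. Origin: on the peg's axis at its foot, which is the board's top face, 16 mm above the bench; z up; x across the board, y along the row.
- peg_b: One of four identical upright beech pegs of the tape rack, 14 mm diameter, 43 mm tall, with a domed top. The rack is a plywood board (90 x 470 mm, 16 mm thick) fixed flat on the bench; the pegs stand in one straight line along its middle, 85 mm apart. The letters do not tell the order along the rack. Origin: on the peg's axis at its foot, which is the board's top face, 16 mm above the bench; z up; x across the board, y along the row.
- peg_c: One of four identical upright beech pegs of the tape rack, 14 mm diameter, 43 mm tall, with a domed top. The rack is a plywood board (90 x 470 mm, 16 mm thick) fixed flat on the bench; the pegs stand in one straight line along its middle, 85 mm apart. The letters do not tell the order along the rack. Origin: on the peg's axis at its foot, which is the board's top face, 16 mm above the bench; z up; x across the board, y along the row.
- peg_d: One of four identical upright beech pegs of the tape rack, 14 mm diameter, 43 mm tall, with a domed top. The rack is a plywood board (90 x 470 mm, 16 mm thick) fixed flat on the bench; the pegs stand in one straight line along its middle, 85 mm apart. The letters do not tell the order along the rack. Origin: on the peg's axis at its foot, which is the board's top face, 16 mm above the bench; z up; x across the board, y along the row.
- cutter: Black clip-on tape cutter with a serrated steel blade, sitting on one end of the rack board, in line with the pegs, either at the left or the right end (a low black rubber stop, 10 mm high, sits at the other). Fixed; 86 mm across the board, 30 mm along it, 33 mm high above the board. Origin: centre of its underside on the board's top face, 82.5 mm from the nearest peg's axis and 337.5 mm from the farthest; axes as the pegs'.
- jar: Small paint jar with a black lid, 50 mm diameter, 55 mm high, standing loose among the rolls; to be left standing. Origin: centre of its underside. An empty white mixing cup (54 mm across, 52 mm high) also stands among the rolls; round every roll there is at least 30 mm of free bench to the next thing.
Not all that is in view belongs to the job. What is shaped like the roll_12 but green is not meant.

How it is judged:
At the end, for the whole second after the job is handed in: Counting the pegs from the cutter, the first carries the 12 mm roll, the second the 24 mm, the third the 36 mm and the fourth the 48 mm; each roll has the peg through its bore (axes within 12 mm), lies on the board (underside within 4 mm of it, tilted under 0.1 rad) and is at rest (((horizontal distance between peg_a and cutter between 0.0625 and 0.1025 m and horizontal distance between roll_12 and peg_a below 0.012 m and z of roll_12 in the frame of peg_a between -0.004 and 0.004 m) or (horizontal distance between peg_b and cutter between 0.0625 and 0.1025 m and horizontal distance between roll_12 and peg_b below 0.012 m and z of roll_12 in the frame of peg_b between -0.004 and 0.004 m) or (horizontal distance between peg_c and cutter between 0.0625 and 0.1025 m and horizontal distance between roll_12 and peg_c below 0.012 m and z of roll_12 in the frame of peg_c between -0.004 and 0.004 m) or (horizontal distance between peg_d and cutter between 0.0625 and 0.1025 m and horizontal distance between roll_12 and peg_d below 0.012 m and z of roll_12 in the frame of peg_d between -0.004 and 0.004 m)) and angle between each of roll_12, roll_24, roll_36, roll_48's own z axis and vertical below 0.1 rad and linear speed of each of roll_12, roll_24, roll_36, roll_48 below 0.02 m/s and ((horizontal distance between peg_a and cutter between 0.1475 and 0.1875 m and horizontal distance between roll_24 and peg_a below 0.012 m and z of roll_24 in the frame of peg_a between -0.004 and 0.004 m) or (horizontal distance between peg_b and cutter between 0.1475 and 0.1875 m and horizontal distance between roll_24 and peg_b below 0.012 m and z of roll_24 in the frame of peg_b between -0.004 and 0.004 m) or (horizontal distance between peg_c and cutter between 0.1475 and 0.1875 m and horizontal distance between roll_24 and peg_c below 0.012 m and z of roll_24 in the frame of peg_c between -0.004 and 0.004 m) or (horizontal distance between peg_d and cutter between 0.1475 and 0.1875 m and horizontal distance between roll_24 and peg_d below 0.012 m and z of roll_24 in the frame of peg_d between -0.004 and 0.004 m)) and ((horizontal distance between peg_a and cutter between 0.2325 and 0.2725 m and horizontal distance between roll_36 and peg_a below 0.012 m and z of roll_36 in the frame of peg_a between -0.004 and 0.004 m) or (horizontal distance between peg_b and cutter between 0.2325 and 0.2725 m and horizontal distance between roll_36 and peg_b below 0.012 m and z of roll_36 in the frame of peg_b between -0.004 and 0.004 m) or (horizontal distance between peg_c and cutter between 0.2325 and 0.2725 m and horizontal distance between roll_36 and peg_c below 0.012 m and z of roll_36 in the frame of peg_c between -0.004 and 0.004 m) or (horizontal distance between peg_d and cutter between 0.2325 and 0.2725 m and horizontal distance between roll_36 and peg_d below 0.012 m and z of roll_36 in the frame of peg_d between -0.004 and 0.004 m)) and ((horizontal distance between peg_a and cutter between 0.3175 and 0.3575 m and horizontal distance between roll_48 and peg_a below 0.012 m and z of roll_48 in the frame of peg_a between -0.004 and 0.004 m) or (horizontal distance between peg_b and cutter between 0.3175 and 0.3575 m and horizontal distance between roll_48 and peg_b below 0.012 m and z of roll_48 in the frame of peg_b between -0.004 and 0.004 m) or (horizontal distance between peg_c and cutter between 0.3175 and 0.3575 m and horizontal distance between roll_48 and peg_c below 0.012 m and z of roll_48 in the frame of peg_c between -0.004 and 0.004 m) or (horizontal distance between peg_d and cutter between 0.3175 and 0.3575 m and horizontal distance between roll_48 and peg_d below 0.012 m and z of roll_48 in the frame of peg_d between -0.004 and 0.004 m))); the robot touches nothing.
It fails at once if the paint jar is pushed more than 30 mm from its place or tipped over (distance of jar from where it was at the start of the episode above 0.03 m or angle between jar's own z axis and vertical above 0.35 rad).
It also fails if it takes over 99 s, if anything falls off the work surface, if the arm or the gripper's body presses on something with over 40 N, if the wrist force passes 120 N, or if a joint passes its speed limit or range.

## Robot

A 7-joint arm with a two-finger parallel gripper is mounted at the origin on the work surface. World frame = base frame: x ahead of the robot, y to its left, z up, the work surface at z = 0. Lengths are in m, angles in rad, forces in N, time in s.
With the tool pointing down it reaches from about 0.35 to 0.9 m from the base axis. Payload 7.2 kg.
Tool frame: the origin (TCP) lies between the finger pads; the fingertips stand 19 mm ahead of it and the grasp point (between the pads) is the TCP; z points along the fingers, x is the direction in which the jaws open and shut, and the axes are right-handed (so a half turn about z gives the same grasp; the last joint's range is limited). The gripper opens to 88 mm and grips with 3 to 60 N. Pads are 20 mm wide; open, the fingers measure 115 mm over their backs; the gripper's body (75 mm by 178 mm) begins 61 mm behind the grasp point.
Start: joints at [1.211, 0.411, -0.013, 1.596, 0.006, 1.134, -0.082], TCP at [0.18, -0.599, 0.242] pointing down, gripper open.
Joint ranges: [-2.95, 2.95], [-0.29, 1.99], [-1.47, 1.44], [0.14, 2.54], [-1.03, 4.17], [0.13, 1.85], [-2.86, 2.86]. Speed limits (rad/s): [2.39, 2.39, 3.01, 3.01, 3.14, 3.14, 3.14].

## Interface

Orientations are given as a unit quaternion [x, y, z, w].
In Python, from rig import read_state, read_camera, camera_info, sign_off gives the robot as it stands.
- The arm moves only by the tool move_arm, never from a script. Its argument "motion" is a list that holds one entry, the list of rows, each a list of 5 numbers: the closure in counts, from 0 (fully open) to 255 (shut), then the shift along the tool's x, y, z in m, then the turn about the tool's z in rad. A call has exactly 10 rows; each row is the pose to reach, as a shift and turn from the pose measured when the call began, along the tool's axes at that moment; what a row does not reach only later rows make up. A row lasts 1/12 s, in which the tool goes at most 41.7 mm and 7.16 degrees, less where a joint would pass 70% of its speed; a pose out of reach is approached as far as the arm can. A call with a gripper value outside its range is refused whole. The fingers move at their own pace and stop on an object; "grip_force" is the grip in N (left out, the last holds). Time passes only in rows, so rows that repeat a pose let the fingers close, or fill a call up. It gives the time, the measured TCP pose, the force and the opening at its end, in the units of the state.
- read_state(): the state, without advancing time (a new reading comes with each control period).
- read_camera(name): name is "scene" or "top"; returns the picture (384x512x3 uint8, blue, green, red); there is no depth.
- camera_info(name): a dict with "intrinsics" (3x3 intrinsics, pixels), "world_from_camera" (4x4, takes a point from camera to world coordinates). Camera axes: x right, y up, looking along -z (the intrinsics and any distortion apply to the point x, -y, -z); pixel columns grow to the right and rows downward; lengths in m; the calibration is good to about 2 mm. A picture is of the moment at which its call begins. camera_info takes no time and is no camera call.
- sign_off(): hands the job in, once; it reports no verdict.
The state is a dict: "clock": time; "joint_pos": joint angles; "dq": joint speeds; "joint_torque": joint torques, N m; "position": TCP position; "ee_rot": TCP orientation; "wrist_force": force on the tool from outside, world axes, zero at the start; "torque": the same for the moment, N m; "gripper_width": finger opening in m.
Only numpy, scipy, OpenCV 4.12 (cv2) and the standard library are available. Lean on these libraries where they do the work, as an engineer would, in place of code of your own. Each camera call takes 0.05 s, during which the arm holds its last target.

## Working session

There is one attempt and no reset: what is moved stays moved. The work goes in short steps, Python scripts to look and compute and a tool call to move; the robot and the scene stay as the last step left them, time stands still between calls to the robot, and variables do not carry over. Pictures are saved under pics/ and viewed, and the job is handed in when it is done.

Besides the shell and the picture viewer there is one more tool, called after "Call:" in YAML: its name, and indented under it one key for each argument. move_arm: Moves the arm, as the interface text tells. Its arguments: {"type":"object","properties":{"motion":{"type":"array","items":{"type":"array","items":{"type":"array","items":{"type":"number"}}}},"grip_force":{"type":"number"}},"required":["motion"]}

```bash
mkdir -p pics; python3 - <<'E'
from rig import *
import cv2
s=read_state();print(s['clock'],s['position'],s['ee_rot'],s['gripper_width'])
for n in("scene","top"):
    im=read_camera(n);cv2.imwrite(f"pics/{n}0.png",im);i=camera_info(n);print(n,i)
E
```

```text
0.0 [ 0.17959819 -0.59814311  0.24082154] [ 8.02391225e-01 -5.96797859e-01 -6.72872332e-04 -4.30200625e-04] 0.08781392299653651
scene {'intrinsics': array([[460.10144962,   0.        , 257.41962869],
       [  0.        , 460.10144962, 190.63121203],
       [  0.        ,   0.        ,   1.        ]]), 'world_from_camera': array([[ 0.15717792, -0.8009921 ,  0.57767358,  1.11136866],
       [ 0.98753624,  0.12262043, -0.09867319, -0.13892514],
       [ 0.00820186,  0.58598284,  0.81028195,  0.92727566],
       [ 0.        ,  0.        ,  0.        ,  1.        ]])}
top {'intrinsics': array([[456.59601286,   0.        , 250.43609161],
       [  0.        , 456.59601286, 194.14274009],
       [  0.        ,   0.        ,   1.        ]]), 'world_from_camera': array([[ 1.40234099e-02,  9.84763336e-01, -1.73333541e-01,
         2.58491051e-01],
       [-9.99901666e-01,  1.38178655e-02, -2.39251762e-03,
        -4.11048599e-02],
       [ 3.90359262e-05,  1.73350048e-01,  9.84860274e-01,
         1.31856151e+00],
       [ 0.00000000e+00,  0.00000000e+00,  0.00000000e+00,
         1.00000000e+00]])}
```

View pics/scene0.png

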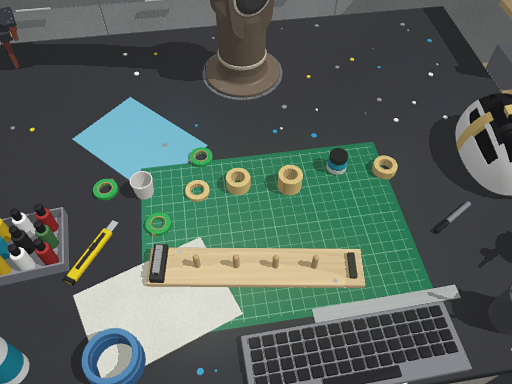

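View pics/top0.png

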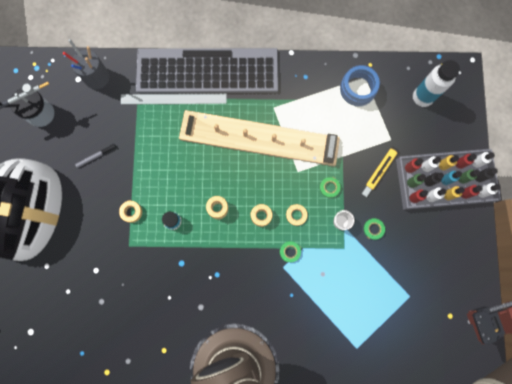

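```bash
cat > h.py <<'E'
import numpy as np, cv2
from rig import camera_info
from scipy.optimize import least_squares
CI={n:camera_info(n) for n in("scene","top")}
def ray(n,px):
    K=CI[n]["intrinsics"];T=CI[n]["world_from_camera"];px=np.atleast_2d(px).astype(float)
    d=np.c_[(px[:,0]-K[0,2])/K[0,0],-(px[:,1]-K[1,2])/K[1,1],-np.ones(len(px))]
    return T[:3,3],d@T[:3,:3].T
def toz(n,px,z):
    o,d=ray(n,px);return (o+d*((z-o[2])/d[:,2])[:,None])[:,:2]
def proj(n,P):
    K=CI[n]["intrinsics"];T=CI[n]["world_from_camera"];c=(np.atleast_2d(P)-T[:3,3])@T[:3,:3]
    return np.c_[K[0,0]*c[:,0]/-c[:,2]+K[0,2],K[1,1]*-c[:,1]/-c[:,2]+K[1,2]]
def mask(im):
    hsv=cv2.cvtColor(im,cv2.COLOR_BGR2HSV);return cv2.inRange(hsv,(10,50,90),(30,255,255))
def rolls(n,im,amin=120):
    cs,_=cv2.findContours(mask(im),cv2.RETR_EXTERNAL,cv2.CHAIN_APPROX_NONE)
    return [c[:,0] for c in cs if amin<cv2.contourArea(c)<1500]
def centre(n,c,h,r=.0295):
    # fit top circle at z=h from the outline points facing away from the camera
    o=CI[n]["world_from_camera"][:3,3];P=toz(n,c,h);m=P.mean(0)
    u=(m-o[:2]);u/=np.linalg.norm(u);
    for _ in range(3):
        S=P[(P-m)@u>0.0]
        m=least_squares(lambda q:np.hypot(*(S-q).T)-r,m,loss='soft_l1',f_scale=.001).x
    return m,np.std(np.hypot(*(S-m).T)-r)*1e3
E
python3 - <<'E'
from h import *
for n in("scene","top"):
    im=cv2.imread(f"pics/{n}0.png")
    print(n)
    for c in rolls(n,im):
        print(c.mean(0).round(),cv2.contourArea(c),[(h,centre(n,c,h*1e-3)[0].round(4),round(centre(n,c,h*1e-3)[1],2)) for h in(12,24,36,48)])
s=cv2.imread("pics/scene0.png")[140:300,120:410];t=cv2.imread("pics/top0.png")[90:270,110:400]
cv2.imwrite("pics/z1.png",np.vstack([cv2.resize(x,None,fx=1.75,fy=1.75,interpolation=cv2.INTER_CUBIC) for x in(s,t)]))
E
```

```text
scene
[  4. 267.] 128.5 [(12, array([ 0.5612, -0.5879]), np.float64(5.25)), (24, array([ 0.5684, -0.5816]), np.float64(5.17)), (36, array([ 0.5755, -0.5753]), np.float64(5.65)), (48, array([ 0.5827, -0.569 ]), np.float64(5.58))]
[ 89. 254.] 661.0 [(12, array([ 0.5496, -0.3972]), np.float64(7.9)), (24, array([ 0.5575, -0.3935]), np.float64(7.79)), (36, array([ 0.5659, -0.3903]), np.float64(8.08)), (48, array([ 0.5746, -0.3878]), np.float64(8.58))]
[  4. 231.] 148.0 [(12, array([ 0.455 , -0.6045]), np.float64(4.67)), (24, array([ 0.4634, -0.598 ]), np.float64(4.97)), (36, array([ 0.472 , -0.5915]), np.float64(4.91)), (48, array([ 0.4806, -0.585 ]), np.float64(4.85))]
[197. 190.] 385.5 [(12, array([ 0.4334, -0.1739]), np.float64(0.83)), (24, array([ 0.4427, -0.1734]), np.float64(0.9)), (36, array([ 0.4521, -0.173 ]), np.float64(1.05)), (48, array([ 0.4615, -0.1724]), np.float64(1.15))]
[238. 181.] 514.5 [(12, array([ 0.4098, -0.0699]), np.float64(0.79)), (24, array([ 0.4195, -0.0708]), np.float64(0.8)), (36, array([ 0.4291, -0.0716]), np.float64(0.84)), (48, array([ 0.4388, -0.0725]), n
[... 3051 characters left out ...]
8, 0.0561]), np.float64(1.07))]
[453. 193.] 144.0 [(12, array([ 0.4981, -0.6119]), np.float64(7.43)), (24, array([ 0.4958, -0.6063]), np.float64(7.42)), (36, array([ 0.4919, -0.6012]), np.float64(7.65)), (48, array([ 0.4895, -0.5956]), np.float64(7.65))]
[448. 162.] 152.0 [(12, array([ 0.5877, -0.6053]), np.float64(7.21)), (24, array([ 0.5845, -0.5997]), np.float64(7.22)), (36, array([ 0.5813, -0.5942]), np.float64(7.24)), (48, array([ 0.5781, -0.5887]), np.float64(7.25))]
[382. 168.] 441.0 [(12, array([ 0.6089, -0.4367]), np.float64(7.93)), (24, array([ 0.6055, -0.4327]), np.float64(7.94)), (36, array([ 0.6021, -0.4287]), np.float64(7.94)), (48, array([ 0.5986, -0.4248]), np.float64(7.94))]
```

View pics/z1.png

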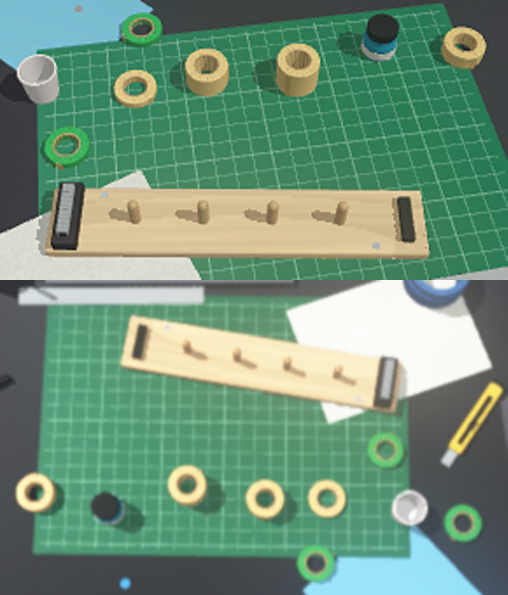

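```bash
python3 - <<'E'
from h import *
t=cv2.imread("pics/top0.png")[105:170,175:345];s=cv2.imread("pics/scene0.png")[235:295,135:375]
a=cv2.resize(t,None,fx=4.5,fy=4.5,interpolation=cv2.INTER_CUBIC);b=cv2.resize(s,None,fx=3.3,fy=3.3,interpolation=cv2.INTER_CUBIC)
for i in range(0,170,10):cv2.line(a,(int(i*4.5),0),(int(i*4.5),6 if i%50 else 14),(255,0,255),1)
for i in range(0,65,5):cv2.line(a,(0,int(i*4.5)),(6,int(i*4.5)),(255,0,255),1)
cv2.imwrite("pics/zt.png",a);cv2.imwrite("pics/zs.png",b)
E
```

```text
(no output)
```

View pics/zt.png

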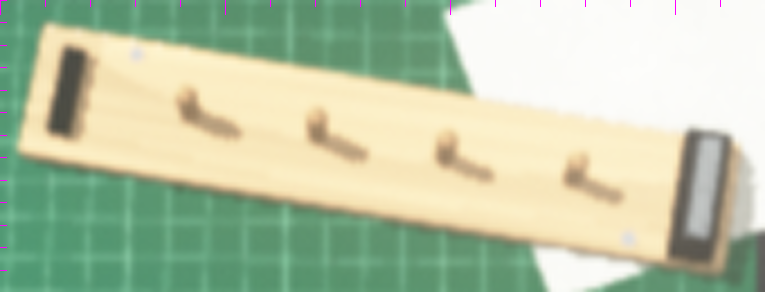

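View pics/zs.png

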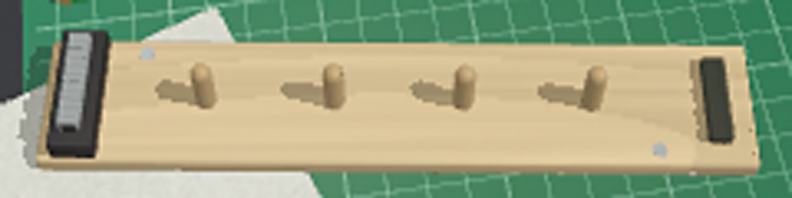

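```bash
cat >> h.py <<'E'
PEG=None
E
python3 - <<'E'
from h import *
T=np.array([(577,160),(447,138),(317,116),(187,95)])/4.5+[175,105]
S=np.array([(200,71),(332,71),(464,71),(597,71)])/3.3+[135,235]
F=np.array([(205,104),(336,104),(466,104),(594,104)])/3.3+[135,235]
for a,n,z in((T,"top",.056),(S,"scene",.056),(F,"scene",.016)):
    p=toz(n,a-.0,z);print(n,p.round(4).tolist(),np.hypot(*np.diff(p,axis=0).T).round(4))
# board corners top view
C=np.array([(43,24),(18,153),(720,272),(735,135)])/4.5+[175,105]
print(toz("top",C,.016).round(4))
E
```

```text
top [[0.6388, -0.1872], [0.6522, -0.1043], [0.6656, -0.0211], [0.6785, 0.0624]] [0.084  0.0843 0.0845]
scene [[0.6403, -0.1891], [0.6532, -0.1055], [0.6661, -0.0218], [0.6792, 0.0627]] [0.0846 0.0847 0.0855]
scene [[0.6435, -0.1901], [0.6568, -0.1045], [0.67, -0.0195], [0.6829, 0.0643]] [0.0866 0.086  0.0848]
[[ 0.7397  0.1628]
 [ 0.6505  0.1758]
 [ 0.5766 -0.2844]
 [ 0.6694 -0.296 ]]
```

```bash
cat >> h.py <<'E'
from rig import read_state
from scipy.spatial.transform import Rotation as R
W=-0.155 # wanted world angle of tool x
PICK={12:(.432,-.172),24:(.4345,.3075),36:(.428,-.070),48:(.447,.0553)}
PEG={12:(.6402,-.1886),24:(.6534,-.1046),36:(.6666,-.0207),48:(.6798,.0633)}
def go(*targets):
    s=read_state();r=R.from_quat(s['ee_rot']);p=np.array(s['position']);x=r.apply([1,0,0])
    tilt=np.degrees(np.arccos(-r.apply([0,0,1])[2]))
    print('t',round(s['clock'],2),'p',p.round(4),'tilt',round(tilt,2),'w',round(s['gripper_width'],4),'F',np.round(s['wrist_force'],1))
    for t in targets: print(t,'shift',r.inv().apply(np.array(t)-p).round(4),'turn',round(-(W-np.arctan2(x[1],x[0])),3))
E
python3 -c "
from h import *
go((*PICK[12],.12),(*PICK[12],.24))"
```

```text
t 0.1 p [ 0.1796 -0.5982  0.2409] tilt 0.09 w 0.0878 F [ 1.1  0.2 -0.5]
(0.432, -0.172, 0.12) shift [-0.3354 -0.3643  0.1213] turn -1.124
(0.432, -0.172, 0.24) shift [-0.3356 -0.3643  0.0013] turn -1.124
```

Call:
move_arm:
  motion:
    - [[0,-0.027,-0.029,0.01,-0.11],[0,-0.054,-0.058,0.02,-0.22],[0,-0.081,-0.087,0.029,-0.33],[0,-0.108,-0.116,0.039,-0.44],[0,-0.135,-0.145,0.049,-0.55],[0,-0.162,-0.174,0.058,-0.66],[0,-0.189,-0.203,0.068,-0.77],[0,-0.216,-0.232,0.078,-0.88],[0,-0.243,-0.261,0.088,-0.99],[0,-0.27,-0.29,0.098,-1.1]]
  grip_force: 15

```text
clock: 0.93
position: [0.38, -0.2543, 0.1429]
ee_rot: [0.996, -0.087, -0.0, -0.001]
wrist_force: [-0.5, -0.4, -0.3]
gripper_width: 0.0878
```

```bash
python3 -c "
from h import *
go((*PICK[12],.12),(*PICK[12],.023))"
```

```text
t 0.93 p [ 0.38   -0.2543  0.1429] tilt 0.07 w 0.0878 F [-0.5 -0.4 -0.3]
(0.432, -0.172, 0.12) shift [ 0.037 -0.09   0.023] turn -0.019
(0.432, -0.172, 0.023) shift [ 0.037  -0.0899  0.12  ] turn -0.019
```

Call:
move_arm:
  motion:
    - [[0,0.013,-0.03,0.01,-0.019],[0,0.025,-0.06,0.02,-0.019],[0,0.037,-0.09,0.023,-0.019],[0,0.037,-0.09,0.04,-0.019],[0,0.037,-0.09,0.065,-0.019],[0,0.037,-0.09,0.09,-0.019],[0,0.037,-0.09,0.105,-0.019],[0,0.037,-0.09,0.115,-0.019],[0,0.037,-0.09,0.12,-0.019],[0,0.037,-0.09,0.12,-0.019]]

```text
clock: 1.77
position: [0.4316, -0.1717, 0.0222]
ee_rot: [0.997, -0.077, -0.001, -0.001]
wrist_force: [-0.4, -0.3, -0.0]
gripper_width: 0.0875
```

```bash
python3 - <<'E'
from h import *
from rig import *
go((*PICK[12],.023))
a=read_camera("scene");b=read_camera("top")
cv2.imwrite("pics/a.png",np.hstack([cv2.resize(a[120:300,120:400],None,fx=1.4,fy=1.8),cv2.resize(b[90:270,110:390],None,fx=1.4,fy=1.8)]))
E
```

```text
t 1.77 p [ 0.4316 -0.1717  0.0222] tilt 0.14 w 0.0875 F [-0.4 -0.3 -0. ]
(0.432, -0.172, 0.023) shift [ 0.0005  0.0002 -0.0008] turn 0.0
```

View pics/a.png

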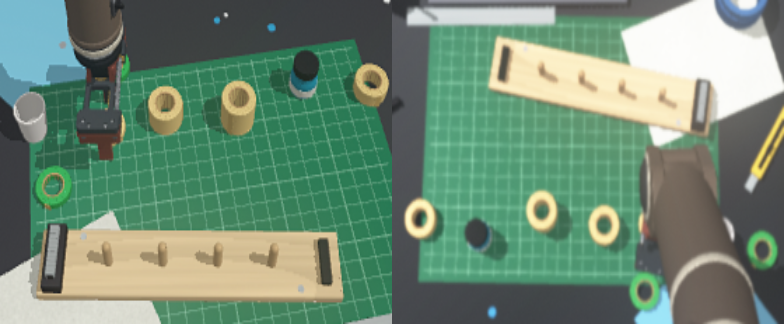

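The gripper straddles the 12 mm roll (scene ≈ (100,125) in the left crop), touching neither the cup nor the 36 roll. Closing and lifting.

Call:
move_arm:
  motion:
    - [[255,0,0,0,0],[255,0,0,0,0],[255,0,0,0,0],[255,0,0,0,0],[255,0,0,0,0],[255,0,0,0,0],[255,0,0,0,0],[255,0,0,-0.02,0],[255,0,0,-0.06,0],[255,0,0,-0.09,0]]
  grip_force: 15

```text
clock: 2.7
position: [0.432, -0.1716, 0.1146]
ee_rot: [0.997, -0.077, -0.001, -0.001]
wrist_force: [0.9, -0.9, -0.8]
gripper_width: 0.0589
```

```bash
python3 -c "
from h import *
go((*PEG[12],.115),(*PEG[12],.040))"
```

```text
t 2.7 p [ 0.432  -0.1716  0.1146] tilt 0.14 w 0.0589 F [ 0.9 -0.9 -0.8]
(0.6402, -0.1886, 0.115) shift [ 0.2084 -0.0152 -0.0006] turn 0.001
(0.6402, -0.1886, 0.04) shift [ 0.2085 -0.015   0.0744] turn 0.001
```

Call:
move_arm:
  motion:
    - [[255,0.02,-0.002,0,0],[255,0.055,-0.004,0,0],[255,0.09,-0.007,0,0],[255,0.125,-0.009,0,0],[255,0.16,-0.012,0,0],[255,0.19,-0.014,0,0],[255,0.208,-0.015,0,0],[255,0.208,-0.015,0,0],[255,0.208,-0.015,0,0],[255,0.208,-0.015,0,0]]

```text
clock: 3.53
position: [0.6385, -0.1885, 0.1136]
ee_rot: [0.997, -0.077, -0.002, -0.001]
wrist_force: [0.0, 0.0, 0.1]
gripper_width: 0.0589
```

```bash
python3 - <<'E'
from h import *
from rig import *
go((*PEG[12],.040))
a=read_camera("scene");b=read_camera("top")
cv2.imwrite("pics/b.png",np.hstack([cv2.resize(a[120:300,120:400],None,fx=1.4,fy=1.8),cv2.resize(b[90:270,110:390],None,fx=1.4,fy=1.8)]))
E
```

```text
t 3.53 p [ 0.6385 -0.1885  0.1136] tilt 0.22 w 0.0589 F [0.  0.  0.1]
(0.6402, -0.1886, 0.04) shift [ 0.0019 -0.      0.0736] turn 0.001
```

View pics/b.png

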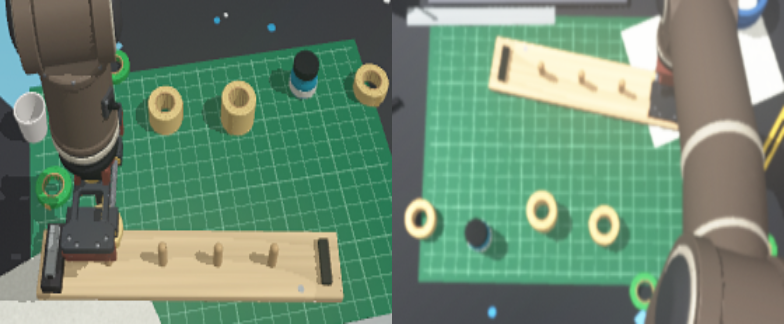

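Gripper holds the roll above peg 1 (behind the gripper, next to the cutter). Descending in two steps to watch the force.

Call:
move_arm:
  motion:
    - [[255,0.002,0,0.015,0],[255,0.002,0,0.025,0],[255,0.002,0,0.035,0],[255,0.002,0,0.045,0],[255,0.002,0,0.052,0],[255,0.002,0,0.06,0],[255,0.002,0,0.067,0],[255,0.002,0,0.073,0],[255,0.002,0,0.073,0],[255,0.002,0,0.073,0]]

```text
clock: 4.47
position: [0.6403, -0.189, 0.041]
ee_rot: [0.997, -0.077, -0.001, -0.001]
wrist_force: [0.2, 1.0, -0.7]
gripper_width: 0.059
```

Call:
move_arm:
  motion:
    - [[255,0,0,0.002,0],[255,0,0,0.002,0],[0,0,0,0.002,0],[0,0,0,0.002,0],[0,0,0,0.002,0],[0,0,0,0.002,0],[0,0,0,-0.01,0],[0,0,0,-0.03,0],[0,0,0,-0.06,0],[0,0,0,-0.09,0]]

```text
clock: 5.3
position: [0.64, -0.1889, 0.1322]
ee_rot: [0.997, -0.077, -0.002, -0.001]
wrist_force: [0.7, -0.6, 0.2]
gripper_width: 0.0877
```

```bash
python3 -c "
from h import *
go((*PICK[36],.13),(*PICK[36],.03))"
```

```text
t 5.3 p [ 0.64   -0.1889  0.1322] tilt 0.27 w 0.0877 F [ 0.7 -0.6  0.2]
(0.428, -0.07, 0.13) shift [-0.2278 -0.0849  0.0034] turn 0.001
(0.428, -0.07, 0.03) shift [-0.2273 -0.0847  0.1034] turn 0.001
```

Call:
move_arm:
  motion:
    - [[0,-0.037,-0.014,0,0],[0,-0.074,-0.028,0,0],[0,-0.111,-0.042,0,0],[0,-0.148,-0.056,0,0],[0,-0.185,-0.07,0,0],[0,-0.21,-0.08,0.003,0],[0,-0.2275,-0.085,0.003,0],[0,-0.2275,-0.085,0.003,0],[0,-0.2275,-0.085,0.015,0],[0,-0.2275,-0.085,0.03,0]]

```text
clock: 6.13
position: [0.4302, -0.0705, 0.105]
ee_rot: [0.997, -0.077, 0.0, -0.001]
wrist_force: [0.1, -0.7, -0.5]
gripper_width: 0.0876
```

```bash
python3 - <<'E'
from h import *
from rig import *
go((*PICK[36],.03))
a=read_camera("scene");b=read_camera("top")
cv2.imwrite("pics/c.png",np.hstack([cv2.resize(a[120:300,120:400],None,fx=1.4,fy=1.8),cv2.resize(b[90:270,110:390],None,fx=1.4,fy=1.8)]))
E
```

```text
t 6.13 p [ 0.4302 -0.0705  0.105 ] tilt 0.09 w 0.0876 F [ 0.1 -0.7 -0.5]
(0.428, -0.07, 0.03) shift [-0.0023 -0.      0.075 ] turn 0.001
```

View pics/c.png

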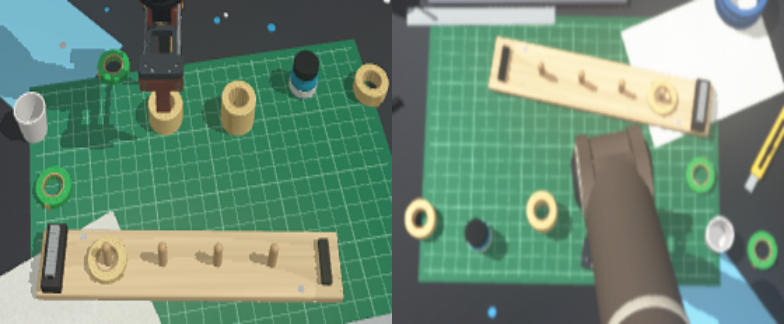

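The 12 mm roll lies flat over peg 1 (left crop (107,260)), with the peg centred in its bore. The gripper is over the 36 roll. Descend, close.

Call:
move_arm:
  motion:
    - [[0,-0.002,0,0.025,0],[0,-0.002,0,0.05,0],[0,-0.002,0,0.068,0],[0,-0.002,0,0.075,0],[0,-0.002,0,0.075,0],[255,-0.002,0,0.075,0],[255,-0.002,0,0.075,0],[255,-0.002,0,0.075,0],[255,-0.002,0,0.075,0],[255,-0.002,0,0.075,0]]

```text
clock: 7.07
position: [0.4264, -0.0699, 0.0286]
ee_rot: [0.997, -0.077, -0.002, -0.001]
wrist_force: [-0.8, 0.2, 5.4]
gripper_width: 0.0608
```

Call:
move_arm:
  motion:
    - [[255,0,0,0,0],[255,0,0,0,0],[255,0,0,-0.025,0],[255,0,0,-0.055,0],[255,0,0,-0.085,0],[255,0,0,-0.1,0],[255,0.025,0,-0.1,0],[255,0.055,0,-0.1,0],[255,0.085,0,-0.1,0],[255,0.11,0,-0.1,0]]

```text
clock: 7.9
position: [0.5371, -0.0876, 0.1284]
ee_rot: [0.997, -0.078, -0.001, -0.001]
wrist_force: [0.3, -0.5, -0.2]
gripper_width: 0.0605
```

```bash
python3 -c "
from h import *
go((*PEG[36],.13),(*PEG[36],.047))"
```

```text
t 7.9 p [ 0.5371 -0.0876  0.1284] tilt 0.19 w 0.0605 F [ 0.3 -0.5 -0.2]
(0.6666, -0.0207, 0.13) shift [ 0.1176 -0.0861 -0.0018] turn -0.0
(0.6666, -0.0207, 0.047) shift [ 0.1178 -0.086   0.0812] turn -0.0
```

Call:
move_arm:
  motion:
    - [[255,0.025,-0.018,0,0],[255,0.052,-0.038,0,0],[255,0.08,-0.058,0,0],[255,0.104,-0.076,0,0],[255,0.118,-0.086,0,0],[255,0.118,-0.086,0,0],[255,0.118,-0.086,0,0],[255,0.118,-0.086,0.01,0],[255,0.118,-0.086,0.02,0],[255,0.118,-0.086,0.02,0]]

```text
clock: 8.73
position: [0.6646, -0.0222, 0.1054]
ee_rot: [0.997, -0.078, -0.003, -0.0]
wrist_force: [-0.5, -0.3, -0.3]
gripper_width: 0.0599
```

```bash
python3 - <<'E'
from h import *
from rig import *
go((*PEG[36],.0465))
a=read_camera("scene")
cv2.imwrite("pics/d.png",cv2.resize(a[120:300,120:400],None,fx=2.5,fy=2.5))
E
```

```text
t 8.73 p [ 0.6646 -0.0222  0.1054] tilt 0.4 w 0.0599 F [-0.5 -0.3 -0.3]
(0.6666, -0.0207, 0.0465) shift [ 0.0021 -0.0018  0.0589] turn -0.001
```

View pics/d.png

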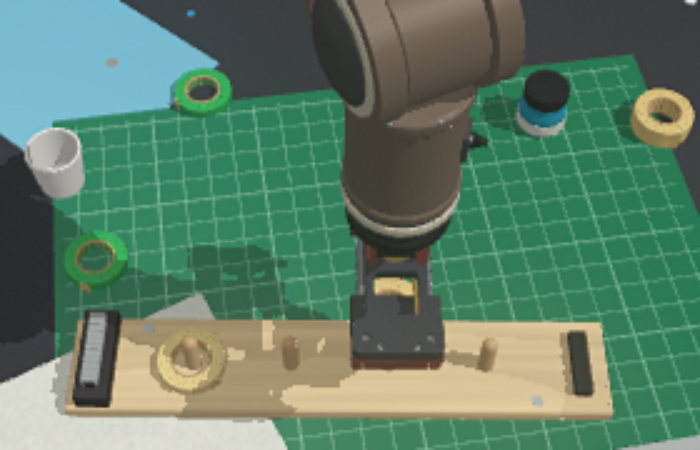

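The 36 roll is in the jaws over peg 3 (picture (395,330)); pegs 2 and 4 are visible either side. Lowering.

Call:
move_arm:
  motion:
    - [[255,0.002,-0.002,0.01,0],[255,0.002,-0.002,0.02,0],[255,0.002,-0.002,0.03,0],[255,0.002,-0.002,0.038,0],[255,0.002,-0.002,0.045,0],[255,0.002,-0.002,0.051,0],[255,0.002,-0.002,0.056,0],[255,0.002,-0.002,0.058,0],[255,0.002,-0.002,0.058,0],[255,0.002,-0.002,0.058,0]]

```text
clock: 9.62
position: [0.6673, -0.0202, 0.0485]
ee_rot: [0.997, -0.078, -0.003, -0.001]
wrist_force: [-0.4, 0.5, -0.3]
gripper_width: 0.0609
```

Call:
move_arm:
  motion:
    - [[255,0,0,0.0025,0],[255,0,0,0.0025,0],[0,0,0,0.0025,0],[0,0,0,0.0025,0],[0,0,0,0.0025,0],[0,0,0,0.0025,0],[0,0,0,-0.01,0],[0,0,0,-0.03,0],[0,0,0,-0.06,0],[0,0,0,-0.09,0]]

```text
clock: 10.45
position: [0.6672, -0.0202, 0.1399]
ee_rot: [0.997, -0.078, -0.004, -0.001]
wrist_force: [0.9, -0.1, 0.7]
gripper_width: 0.0876
```

```bash
python3 -c "
from h import *
go((*PICK[48],.13),(*PICK[48],.03))"
```

```text
t 10.45 p [ 0.6672 -0.0202  0.1399] tilt 0.41 w 0.0876 F [ 0.9 -0.1  0.7]
(0.447, 0.0553, 0.13) shift [-0.2292 -0.0404  0.0115] turn -0.001
(0.447, 0.0553, 0.03) shift [-0.2285 -0.0404  0.1115] turn -0.001
```

Call:
move_arm:
  motion:
    - [[0,-0.038,-0.007,0,0],[0,-0.076,-0.014,0,0],[0,-0.114,-0.02,0,0],[0,-0.152,-0.027,0,0],[0,-0.19,-0.034,0,0],[0,-0.215,-0.038,0.005,0],[0,-0.2285,-0.0405,0.011,0],[0,-0.2285,-0.0405,0.011,0],[0,-0.2285,-0.0405,0.02,0],[0,-0.2285,-0.0405,0.03,0]]

```text
clock: 11.28
position: [0.4496, 0.0551, 0.1121]
ee_rot: [0.997, -0.078, -0.002, -0.001]
wrist_force: [0.4, 0.0, -0.0]
gripper_width: 0.0879
```

```bash
python3 - <<'E'
from h import *
from rig import *
go((*PICK[48],.03))
a=read_camera("scene");b=read_camera("top")
cv2.imwrite("pics/e.png",np.hstack([cv2.resize(a[120:300,120:400],None,fx=1.4,fy=1.8),cv2.resize(b[90:270,110:390],None,fx=1.4,fy=1.8)]))
E
```

```text
t 11.28 p [0.4496 0.0551 0.1121] tilt 0.22 w 0.0879 F [ 0.4  0.  -0. ]
(0.447, 0.0553, 0.03) shift [-0.0023  0.0003  0.0822] turn -0.001
```

View pics/e.png

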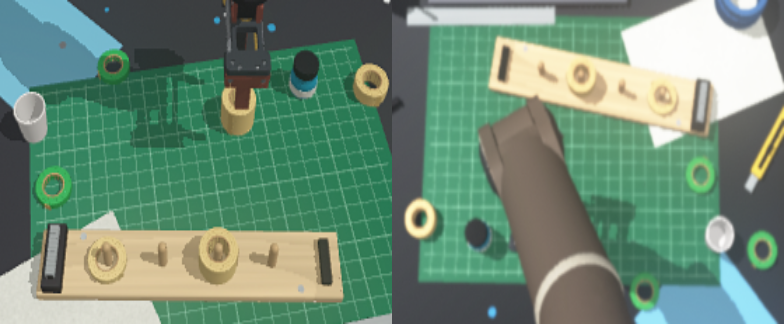

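The 36 roll sits over peg 3 (left crop (218,252)). The gripper is above the 48 roll, with the jar clear at (303,75).

Call:
move_arm:
  motion:
    - [[0,-0.002,0,0.025,0],[0,-0.002,0,0.05,0],[0,-0.002,0,0.072,0],[0,-0.002,0,0.08,0],[0,-0.002,0,0.08,0],[255,-0.002,0,0.08,0],[255,-0.002,0,0.08,0],[255,-0.002,0,0.08,0],[255,-0.002,0,0.08,0],[255,-0.002,0,0.08,0]]

```text
clock: 12.22
position: [0.4457, 0.0552, 0.031]
ee_rot: [0.997, -0.078, -0.004, -0.001]
wrist_force: [-0.6, 0.3, 6.0]
gripper_width: 0.0584
```

Call:
move_arm:
  motion:
    - [[255,0,0,0,0],[255,0,0,0,0],[255,0,0,-0.025,0],[255,0,0,-0.055,0],[255,0,0,-0.085,0],[255,0,0,-0.1,0],[255,0.025,0,-0.1,0],[255,0.055,0,-0.1,0],[255,0.085,0,-0.1,0],[255,0.11,0,-0.1,0]]

```text
clock: 13.05
position: [0.5569, 0.0371, 0.1305]
ee_rot: [0.997, -0.079, -0.003, -0.0]
wrist_force: [-0.8, 0.4, -0.2]
gripper_width: 0.0582
```

```bash
python3 -c "
from h import *
go((*PEG[48],.13),(*PEG[48],.047))"
```

```text
t 13.05 p [0.5569 0.0371 0.1305] tilt 0.36 w 0.0582 F [-0.8  0.4 -0.2]
(0.6798, 0.0633, 0.13) shift [ 0.1173 -0.0452 -0.0002] turn -0.002
(0.6798, 0.0633, 0.047) shift [ 0.1178 -0.0451  0.0828] turn -0.002
```

Call:
move_arm:
  motion:
    - [[255,0.025,-0.01,0,0],[255,0.055,-0.021,0,0],[255,0.085,-0.033,0,0],[255,0.107,-0.041,0,0],[255,0.119,-0.045,0,0],[255,0.119,-0.045,0,0],[255,0.119,-0.045,0,0],[255,0.119,-0.045,0.01,0],[255,0.119,-0.045,0.02,0],[255,0.119,-0.045,0.02,0]]

```text
clock: 13.88
position: [0.6791, 0.0621, 0.1071]
ee_rot: [0.997, -0.079, -0.005, 0.0]
wrist_force: [0.4, -0.2, -2.1]
gripper_width: 0.0582
```

```bash
python3 - <<'E'
from h import *
from rig import *
go((*PEG[48],.0475))
a=read_camera("scene")
cv2.imwrite("pics/f.png",cv2.resize(a[120:300,120:400],None,fx=2.5,fy=2.5))
E
```

```text
t 13.88 p [0.6791 0.0621 0.1071] tilt 0.57 w 0.0582 F [ 0.4 -0.2 -2.1]
(0.6798, 0.0633, 0.0475) shift [ 0.0011 -0.0014  0.0595] turn -0.003
```

View pics/f.png

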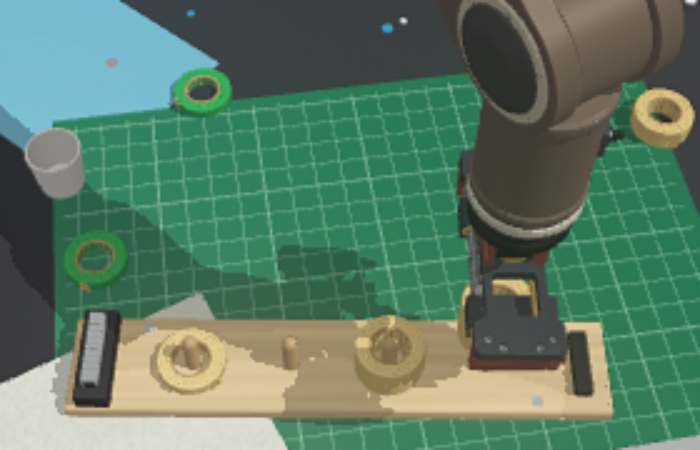

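The 48 roll is held above peg 4 at (515,310), clear of the 36 roll. Lowering.

Call:
move_arm:
  motion:
    - [[255,0.001,-0.0015,0.01,0],[255,0.001,-0.0015,0.02,0],[255,0.001,-0.0015,0.03,0],[255,0.001,-0.0015,0.038,0],[255,0.001,-0.0015,0.045,0],[255,0.001,-0.0015,0.051,0],[255,0.001,-0.0015,0.056,0],[255,0.001,-0.0015,0.058,0],[255,0.001,-0.0015,0.058,0],[255,0.001,-0.0015,0.058,0]]

```text
clock: 14.77
position: [0.6805, 0.0637, 0.0502]
ee_rot: [0.997, -0.079, -0.004, -0.0]
wrist_force: [-0.5, 0.8, 0.2]
gripper_width: 0.0581
```

Call:
move_arm:
  motion:
    - [[255,0,0,0.0025,0],[255,0,0,0.0025,0],[0,0,0,0.0025,0],[0,0,0,0.0025,0],[0,0,0,0.0025,0],[0,0,0,0.0025,0],[0,0,0,-0.01,0],[0,0,0,-0.03,0],[0,0,0,-0.06,0],[0,0,0,-0.09,0]]

```text
clock: 15.6
position: [0.6808, 0.0637, 0.1415]
ee_rot: [0.997, -0.079, -0.005, 0.0]
wrist_force: [0.6, -0.1, 0.6]
gripper_width: 0.0878
```

```bash
python3 -c "
from h import *
go((*PICK[24],.14),(*PICK[24],.026))"
```

```text
t 15.6 p [0.6808 0.0637 0.1415] tilt 0.58 w 0.0878 F [ 0.6 -0.1  0.6]
(0.4345, 0.3075, 0.14) shift [-0.2814 -0.2022  0.0042] turn -0.002
(0.4345, 0.3075, 0.026) shift [-0.2803 -0.2023  0.1182] turn -0.002
```

Call:
move_arm:
  motion:
    - [[0,-0.032,-0.023,0,0],[0,-0.064,-0.046,0,0],[0,-0.096,-0.069,0,0],[0,-0.128,-0.092,0,0],[0,-0.16,-0.115,0,0],[0,-0.192,-0.138,0,0],[0,-0.224,-0.161,0,0],[0,-0.256,-0.184,0,0],[0,-0.281,-0.202,0,0],[0,-0.281,-0.202,0,0]]

```text
clock: 16.43
position: [0.4297, 0.313, 0.146]
ee_rot: [0.997, -0.074, -0.005, -0.002]
wrist_force: [-0.9, -0.2, -0.2]
gripper_width: 0.0875
```

```bash
python3 - <<'E'
from h import *
from rig import *
go((*PICK[24],.026))
a=read_camera("scene");b=read_camera("top")
cv2.imwrite("pics/g.png",np.hstack([cv2.resize(a[120:300,120:400],None,fx=1.4,fy=1.8),cv2.resize(b[90:270,110:390],None,fx=1.4,fy=1.8)]))
E
```

```text
t 16.43 p [0.4297 0.313  0.146 ] tilt 0.64 w 0.0875 F [-0.9 -0.2 -0.2]
(0.4345, 0.3075, 0.026) shift [0.0069 0.005  0.1199] turn 0.007
```

View pics/g.png

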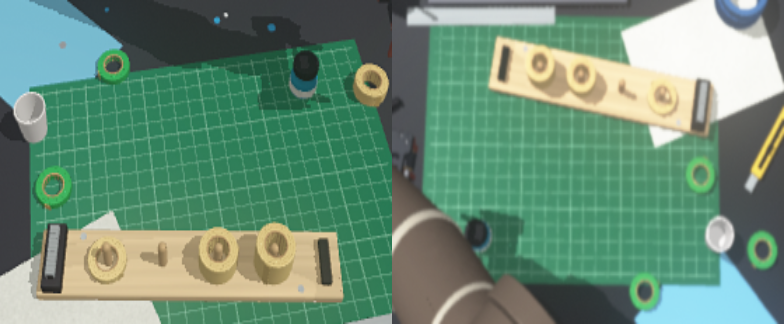

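All three placed rolls sit over pegs 1, 3 and 4; the jar and the 24 roll (left crop (370,85)) are undisturbed. Descend on the 24.

Call:
move_arm:
  motion:
    - [[0,0.007,0.005,0,0.007],[0,0.007,0.005,0.02,0.007],[0,0.007,0.005,0.045,0.007],[0,0.007,0.005,0.06,0.007],[0,0.007,0.005,0.07,0.007],[0,0.007,0.005,0.07,0.007],[0,0.007,0.005,0.07,0.007],[0,0.007,0.005,0.07,0.007],[0,0.007,0.005,0.07,0.007],[0,0.007,0.005,0.07,0.007]]

```text
clock: 17.37
position: [0.4405, 0.3027, 0.0762]
ee_rot: [0.997, -0.081, -0.004, -0.001]
wrist_force: [0.5, -0.4, 0.2]
gripper_width: 0.0877
```

```bash
python3 - <<'E'
from h import *
from rig import *
go((*PICK[24],.026))
a=read_camera("scene")
cv2.imwrite("pics/i.png",cv2.resize(a[70:230,270:470],None,fx=3,fy=3))
E
```

```text
t 17.37 p [0.4405 0.3027 0.0762] tilt 0.44 w 0.0877 F [ 0.5 -0.4  0.2]
(0.4345, 0.3075, 0.026) shift [-0.0063 -0.0038  0.0503] turn -0.006
```

View pics/i.png

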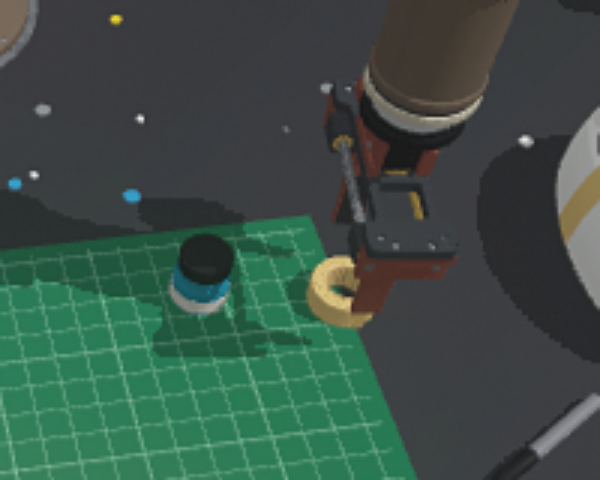

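The gripper hangs above the 24 roll, a few mm off as measured. Correct and descend.

Call:
move_arm:
  motion:
    - [[0,-0.006,-0.004,0,-0.006],[0,-0.006,-0.004,0,-0.006],[0,-0.006,-0.004,0.008,-0.006],[0,-0.006,-0.004,0.018,-0.006],[0,-0.006,-0.004,0.028,-0.006],[0,-0.006,-0.004,0.038,-0.006],[0,-0.006,-0.004,0.046,-0.006],[0,-0.006,-0.004,0.05,-0.006],[0,-0.006,-0.004,0.05,-0.006],[0,-0.006,-0.004,0.05,-0.006]]

```text
clock: 18.25
position: [0.4345, 0.3077, 0.0258]
ee_rot: [0.997, -0.077, -0.004, -0.0]
wrist_force: [0.8, -0.2, 0.5]
gripper_width: 0.0877
```

```bash
python3 - <<'E'
from h import *
from rig import *
go((*PICK[24],.026))
a=read_camera("scene")
cv2.imwrite("pics/j.png",cv2.resize(a[70:230,270:470],None,fx=3,fy=3))
E
```

```text
t 18.25 p [0.4345 0.3077 0.0258] tilt 0.48 w 0.0877 F [ 0.8 -0.2  0.5]
(0.4345, 0.3075, 0.026) shift [ 0.      0.0002 -0.0002] turn 0.0
```

View pics/j.png

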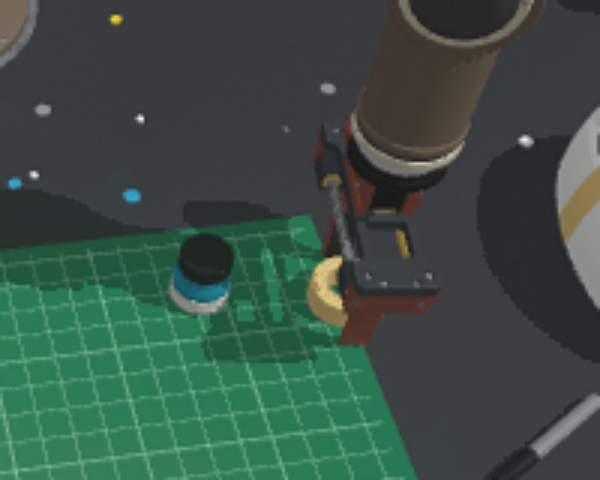

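The fingers straddle the 24 roll at (345,290), jar clear. Close and lift.

Call:
move_arm:
  motion:
    - [[255,0,0,0,0],[255,0,0,0,0],[255,0,0,0,0],[255,0,0,0,0],[255,0,0,0,0],[255,0,0,0,0],[255,0,0,0,0],[255,0,0,-0.025,0],[255,0,0,-0.06,0],[255,0,0,-0.095,0]]

```text
clock: 19.13
position: [0.4345, 0.3072, 0.1214]
ee_rot: [0.997, -0.077, -0.005, 0.0]
wrist_force: [0.0, 0.1, -1.1]
gripper_width: 0.06
```

Call:
move_arm:
  motion:
    - [[255,0,0,-0.015,0],[255,0,0,-0.03,0],[255,0,0.02,-0.035,0],[255,0,0.05,-0.035,0],[255,0,0.08,-0.035,0],[255,0,0.11,-0.035,0],[255,0,0.14,-0.035,0],[255,0,0.17,-0.035,0],[255,0,0.2,-0.035,0],[255,0,0.23,-0.035,0]]

```text
clock: 19.97
position: [0.3989, 0.0785, 0.1565]
ee_rot: [0.997, -0.077, -0.005, 0.0]
wrist_force: [0.8, -1.0, -0.7]
gripper_width: 0.0603
```

```bash
python3 -c "
from h import *
go((*PEG[24],.15),(*PEG[24],.042))"
```

```text
t 19.97 p [0.3989 0.0785 0.1565] tilt 0.58 w 0.0603 F [ 0.8 -1.  -0.7]
(0.6534, -0.1046, 0.15) shift [0.2797 0.1417 0.0038] turn 0.001
(0.6534, -0.1046, 0.042) shift [0.2808 0.1416 0.1118] turn 0.001
```

Call:
move_arm:
  motion:
    - [[255,0.03,0.015,0,0],[255,0.063,0.032,0,0],[255,0.096,0.049,0,0],[255,0.13,0.066,0,0],[255,0.163,0.083,0,0],[255,0.196,0.1,0,0],[255,0.23,0.117,0,0],[255,0.258,0.131,0,0],[255,0.28,0.1415,0,0],[255,0.28,0.1415,0,0]]

```text
clock: 20.8
position: [0.6564, -0.1087, 0.1527]
ee_rot: [0.997, -0.079, -0.005, 0.001]
wrist_force: [-0.7, -0.1, -0.1]
gripper_width: 0.0601
```

```bash
python3 -c "
from h import *
go((*PEG[24],.1),(*PEG[24],.043))"
```

```text
t 20.8 p [ 0.6564 -0.1087  0.1527] tilt 0.53 w 0.0601 F [-0.7 -0.1 -0.1]
(0.6534, -0.1046, 0.1) shift [-0.0031 -0.0037  0.0527] turn -0.004
(0.6534, -0.1046, 0.043) shift [-0.0026 -0.0038  0.1097] turn -0.004
```

Call:
move_arm:
  motion:
    - [[255,-0.002,-0.003,0,0],[255,-0.002,-0.003,0,0],[255,-0.002,-0.003,0.015,0],[255,-0.002,-0.003,0.03,0],[255,-0.002,-0.003,0.045,0],[255,-0.002,-0.003,0.05,0],[255,-0.002,-0.003,0.05,0],[255,-0.002,-0.003,0.05,0],[255,-0.002,-0.003,0.05,0],[255,-0.002,-0.003,0.05,0]]

```text
clock: 21.63
position: [0.6549, -0.1053, 0.1039]
ee_rot: [0.997, -0.079, -0.004, 0.001]
wrist_force: [-0.1, 0.1, -0.3]
gripper_width: 0.0598
```

```bash
python3 - <<'E'
from h import *
from rig import *
go((*PEG[24],.043))
a=read_camera("scene")
cv2.imwrite("pics/k.png",cv2.resize(a[120:300,120:400],None,fx=2.5,fy=2.5))
E
```

```text
t 21.63 p [ 0.6549 -0.1053  0.1039] tilt 0.43 w 0.0598 F [-0.1  0.1 -0.3]
(0.6534, -0.1046, 0.043) shift [-0.0012 -0.0006  0.0609] turn -0.004
```

View pics/k.png

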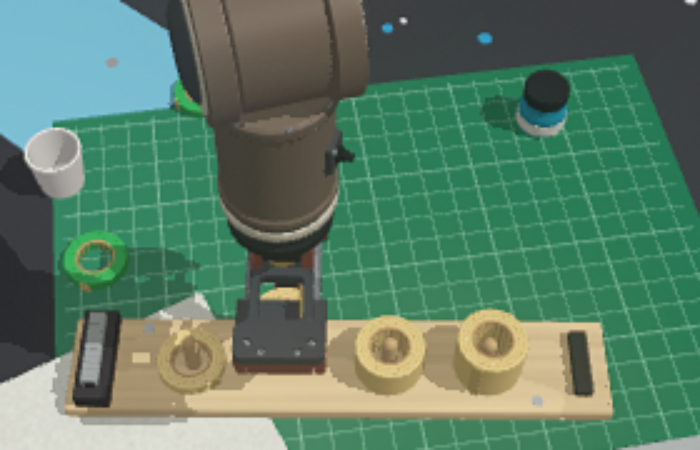

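The 24 roll is over peg 2 at (282,320), with rolls 12 and 36 free on either side. Lower and release.

Call:
move_arm:
  motion:
    - [[255,-0.001,-0.001,0.01,0],[255,-0.001,-0.001,0.02,0],[255,-0.001,-0.001,0.03,0],[255,-0.001,-0.001,0.038,0],[255,-0.001,-0.001,0.046,0],[255,-0.001,-0.001,0.053,0],[255,-0.001,-0.001,0.058,0],[255,-0.001,-0.001,0.06,0],[255,-0.001,-0.001,0.06,0],[255,-0.001,-0.001,0.06,0]]

```text
clock: 22.52
position: [0.6538, -0.1043, 0.0439]
ee_rot: [0.997, -0.079, -0.004, 0.001]
wrist_force: [0.4, -0.7, 0.4]
gripper_width: 0.0599
```

Call:
move_arm:
  motion:
    - [[255,0,0,0.0015,0],[255,0,0,0.0015,0],[0,0,0,0.0015,0],[0,0,0,0.0015,0],[0,0,0,0.0015,0],[0,0,0,0.0015,0],[0,0,0,-0.01,0],[0,0,0,-0.03,0],[0,0,0,-0.06,0],[0,0,0,-0.09,0]]

```text
clock: 23.35
position: [0.654, -0.104, 0.1351]
ee_rot: [0.997, -0.079, -0.004, 0.001]
wrist_force: [1.7, -0.4, -0.1]
gripper_width: 0.0879
```

Call:
move_arm:
  motion:
    - [[0,-0.03,0,-0.02,0],[0,-0.06,0,-0.04,0],[0,-0.09,0,-0.06,0],[0,-0.12,0,-0.08,0],[0,-0.15,0,-0.1,0],[0,-0.18,0,-0.12,0],[0,-0.21,0,-0.13,0],[0,-0.22,0,-0.13,0],[0,-0.22,0,-0.13,0],[0,-0.22,0,-0.13,0]]

```text
clock: 24.18
position: [0.4383, -0.0695, 0.2676]
ee_rot: [0.997, -0.079, -0.003, 0.001]
wrist_force: [0.1, -0.0, 0.3]
gripper_width: 0.0877
```

```bash
python3 - <<'E'
from h import *
from rig import *
go()
for n in("scene","top"):
    im=read_camera(n)
    cv2.imwrite(f"pics/l_{n}.png",cv2.resize(im[90:300,110:410],None,fx=2.5,fy=2.5))
    for k in(12,24,36,48): 
        c=PEG[k];h=(k+16)*1e-3;p=proj(n,[(*c,h)])[0]
        cs=rolls(n,im,40)
        print(n,k,p.round(0))
E
```

```text
t 24.18 p [ 0.4383 -0.0695  0.2676] tilt 0.4 w 0.0877 F [ 0.1 -0.   0.3]
scene 12 [197. 263.]
scene 24 [236. 260.]
scene 36 [276. 258.]
scene 48 [317. 255.]
top 12 [303. 143.]
top 24 [274. 137.]
top 36 [245. 131.]
top 48 [216. 125.]
```

View pics/l_scene.png

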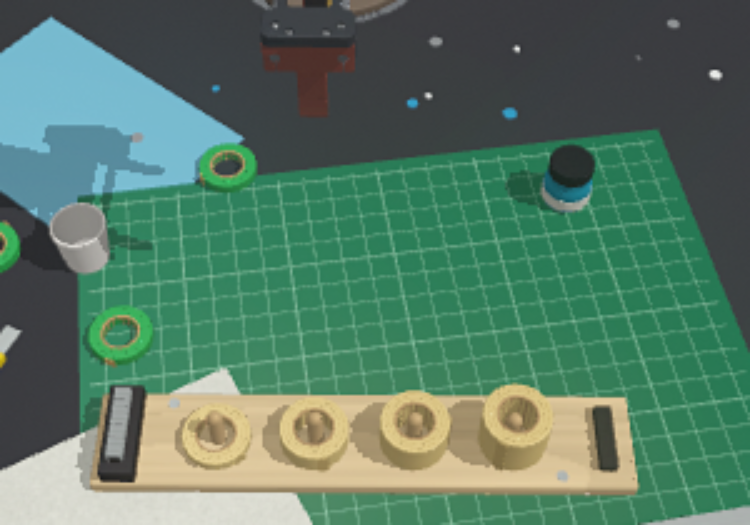

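View pics/l_top.png

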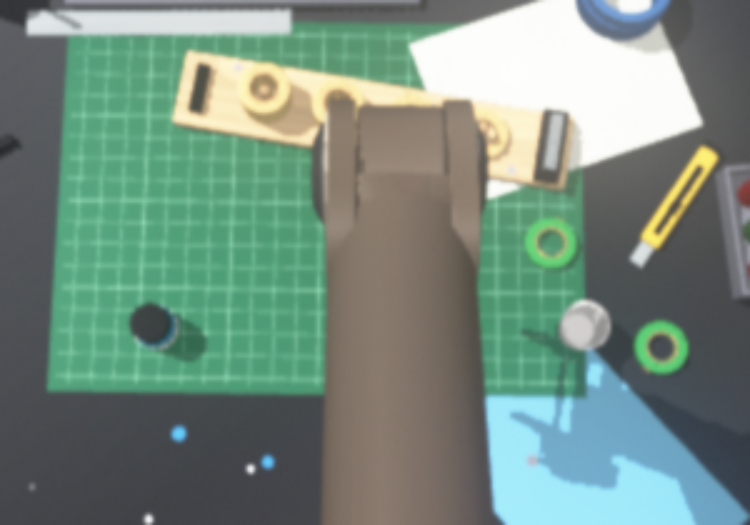

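In the scene view the top-ring centres are at about (196,262), (236,261), (276,259) and (316,256). The projections expected for fully seated rolls are (197,263), (236,260), (276,258) and (317,255), so all agree within about 1 px. The jar is standing where it was.

```bash
python3 -c "
from rig import *
print(sign_off())"
```

```text
the job is handed in; nothing more can be done
None
```

All four rolls are on the rack: counting from the cutter, 12, 24, 36 and 48 mm, one over each peg and lying flat. I handed the job in at about 24 s. I gripped each roll across the board, lowered it to just above the board, released it and backed the arm off.

**Last checks:**
- **Seating:** in the scene view each roll's top-ring centre was within about 1 px of where a fully seated roll should appear. I read those positions off the picture by eye.
- **Top view:** the arm hid the 24 mm roll and part of the 36 mm roll in the last picture, so their seating rests on the scene view alone.
- **Jar:** it stands where it was at the start, judged by eye in both pictures.
- **Forces:** the highest wrist force seen at the end of a move was about 6 N. The gripper was open and clear of everything at the end.

No check failed. The arm ran a few millimetres past its target on the longest moves, and I corrected that before grasping and placing the 24 mm roll.

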